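# Fold back the gauge case's bifold cover and put a plug gauge away

## Task

First push the half-open bifold dust cover of the wooden gauge case right back until its two white panels stand folded flat against each other, and leave it like that. Then put the thicker of the two loose plug gauges away: stand it, fully down, in the hole of the graded row that matches its diameter, and let go. Leave the thinner gauge, the tape roll and the white bracket where they are.

Things in the scene. Friction and masses are not known exactly. Their poses are not given: they have to be found in the camera images.
- case: Fixed wooden gauge case, 138 (x) x 212 (y) x 60 mm high, under a white bifold cover. Origin: centre of its underside, on the bench; z up. Inside, a block with its top 52 mm above the bench (8 mm below the rim) has a row of four round holes along the case's y, at x = 0, 40 mm deep: diameters 16, 22, 32, 40 mm at y = -82, -55, -18, +30 mm.
- cover_hinge (a point): Middle of the hinge line of panel A on the case, at y = +100 mm, z = 60 mm of the case; axes as the case's. The cover is two plastic panels, each 100 mm along y, 130 mm wide, 5 mm thick: A is hinged here, B to A's free edge. B's lead edge is guided along the rim, 200 cos(fold) mm towards -y from here; fully folded, the panels stand about 100 mm above this line.
- panel_a (a joint): Fold: tilt of panel A from level, rad (B leans as much the other way). 0 = cover flat over the case, 1.545 = end stop, panels upright and flat together at the case's +y end. Pushing B's lead edge towards +y of the case raises the middle hinge and folds the cover. It needs about 1 to 5 N and stays where it is left.
- lip (a point): Centre of the push lip: a rib 110 mm long (along the case's x), 10 mm thick, 28 mm tall, square on the outer face of panel B, 6 mm in from its lead edge; this point is 19 mm off B's underside. It leans with B: upright at fold 0; when folded it points level to the case's -y just above the rim, its end 33 mm from the hinge line. Axes are B's: z away from the panel, -y to the lead edge.
- thick_gauge_mid (a point): Thicker plug gauge, loose, standing upright on the bench, 100 mm tall, about 0.25 to 0.5 kg: steel plug 30 mm in diameter over the lower 55 mm with a 2 mm chamfered foot, then a grey handle 24 mm in diameter and 45 mm tall. The point is at the gauge's centre, 50 mm above its foot; z along its axis, up. It belongs in the 32 mm hole.
- thin_gauge_mid (a point): Thinner plug gauge, 85 mm tall, its plug 20 mm and its handle 14 mm in diameter, standing on the bench; it stays there. The point is at its centre, 42.5 mm above its foot.
- case_hole2 (a point): Centre of the mouth of the 32 mm hole, third smallest of the row, 52 mm above the bench; axes as the case's. A gauge seated in it has its foot 40 mm below this point and its centre 10 mm above it.
- tape: Tan roll of masking tape lying flat, 90 mm in outer diameter, 24 mm high; a bystander. Origin: centre of its underside.
- bracket: White printed U bracket lying on the bench, 75 x 36 x 36 mm high; a bystander. Origin: centre of its underside.
Mind the look-alikes: they are no part of the job. Leave any orange or yellow look-alike of the part that bears thick_gauge_mid alone.

How it is judged:
By the outcome, as a careful person would: the job done as asked, in the order asked, and still so for the second after the job is handed in, with the robot touching nothing.
It also fails if it takes over 61 s, if anything falls off the work surface, if the arm or the gripper's body presses on something with over 40 N, if the wrist force passes 120 N, or if a joint passes its speed limit or range.

## Robot

A 6-joint arm with a two-finger parallel gripper is mounted at the origin on the work surface. World frame = base frame: x ahead of the robot, y to its left, z up, the work surface at z = 0. Lengths are in mm, angles in rad, forces in N, time in s.
With the tool pointing down it reaches from about 350 to 975 mm from the base axis. Payload 7.1 kg.
Tool frame: the origin (TCP) lies on the front face of the gripper's body, between the roots of the fingers; the fingertips stand 80 mm ahead of it and the grasp point (between the pads) lies 61 mm ahead of it (ctrl.tcp_to_grasp is the distance from the TCP to the grasp point, in mm); z points along the fingers, y is the direction in which the jaws open and shut (so a half turn about z gives the same grasp; the last joint's range is limited). The gripper opens to 88 mm and grips with 3 to 60 N. Pads are 20 mm wide; open, the fingers measure 115 mm over their backs; the gripper's body (75 mm by 178 mm) begins 61 mm behind the grasp point.
Start: joints at [-1.286, 0.423, 1.63, -0, 1.089, -0.019], TCP at [186.986, -596.357, 302.675] pointing down, gripper open.
Joint ranges: [-3, 3], [-0.9, 2.11], [0.09, 2.58], [-1.31, 4.45], [0.11, 2.69], [-2.54, 2.54]. Speed limits (rad/s): [2.39, 2.39, 3.01, 3.14, 3.14, 3.14].

## Interface

Orientations are given as a rotation vector (axis times angle).
In Python, from workcell import telemetry, get_image, ctrl gives the robot as it stands.
- The arm moves only by the tool send_rows, never from a script. Its argument "rows" is a list of rows, each a list of 5 numbers: the shift along the tool's x, y, z in m, then the turn about the tool's z in rad, then the opening, from -1 (shut) to 1 (fully open). A call has 1 to 5 rows; each row shifts and turns the commanded pose from where the row before left it, along the tool's axes as they then stand; what a row does not reach is not made up. A row lasts 1/10 s, in which the tool goes at most 50 mm and 8.59 degrees, less where a joint would pass 70% of its speed; a pose out of reach is approached as far as the arm can. A call with a gripper value outside its range is refused whole. The fingers move at their own pace and stop on an object; the grip force is fixed at half the most. Time passes only in rows, so rows that do not move let the fingers close. It gives the time, the measured TCP pose, the force and the opening at its end, in the units of the state.
- telemetry.get_obs(): the state, without advancing time (a new reading comes with each control period).
- get_image(name): name is "scene" or "top"; returns a dict with "color" (400x640x3 uint8, blue, green, red), "z_map" (400x640 float32, mm along the optical axis (not along the pixel's ray), 0 where there is no reading), "camera_matrix" (3x3 intrinsics, pixels), "k1" (the pictures are not rectified: a ray, as slopes to the right and down, at radius r is drawn at 1 + k1 r^2 times it, then the intrinsics apply), "rvec" (rotation vector, rad) and "tvec" (3), from world to camera coordinates, as OpenCV has them. Camera axes: x right, y down, z forward; pixel columns grow to the right and rows downward; lengths in mm; the calibration is good to about 2 mm. A picture is of the moment at which its call begins.
- ctrl.close_job(): hands the job in, once; it reports no verdict.
The state is a dict: "t": time; "qpos": joint angles; "qvel": joint speeds; "joint_torque": joint torques, N m; "ee_pos": TCP position; "orientation": TCP orientation; "ft_force": force on the tool from outside, world axes, zero at the start; "moment": the same for the moment, N m; "width": finger opening in mm.
Only numpy, scipy, OpenCV 4.12 (cv2) and the standard library are available. Lean on these libraries where they do the work, as an engineer would, in place of code of your own. Each camera call takes 0.05 s, during which the arm holds its last target.

## Working session

There is one attempt and no reset: what is moved stays moved. The work goes in short steps, Python scripts to look and compute and a tool call to move; the robot and the scene stay as the last step left them, time stands still between calls to the robot, and variables do not carry over. Pictures are saved under pics/ and viewed, and the job is handed in when it is done.

Besides the shell and the picture viewer there is one more tool, called after "Call:" as name(argument=value, ...), one argument or row to a line, values as JSON. send_rows: Moves the arm, as the interface text tells. Its arguments: {"type":"object","properties":{"rows":{"type":"array"}},"required":["rows"]}

```bash
ls; mkdir -p pics; python3 - <<'E'
from workcell import telemetry,get_image,ctrl
import cv2,numpy as np
for n in("scene","top"):
    d=get_image(n); cv2.imwrite(f"pics/{n}0.png",d["color"]); np.savez(f"{n}0.npz",**d)
    R=cv2.Rodrigues(np.array(d["rvec"],float))[0]; print(n,d["camera_matrix"],d["k1"],-R.T@np.array(d["tvec"]).ravel(), R[2])
print(telemetry.get_obs())
E
```

```text
pics
scene [[509.00237735   0.         317.5310194 ]
 [  0.         509.00237735 195.47468046]
 [  0.           0.           1.        ]] -0.08829086843461581 [ 958.02409252 -627.32853248  869.95509231] [-0.3993319   0.5508794  -0.73284782]
top [[398.82878666   0.         317.44047032]
 [  0.         398.82878666 202.77027727]
 [  0.           0.           1.        ]] -0.005706802746759358 [430.6949115  -50.08347114 963.38070602] [ 0.11414641  0.00394392 -0.99345611]
{'t': 0.1, 'qpos': array([-1.28602204e+00,  4.23735244e-01,  1.63062806e+00, -9.10510440e-06,
        1.08859036e+00, -1.90099889e-02]), 'qvel': array([-0.00142055, -0.0012639 , -0.00197572,  0.00063844, -0.00039308,
       -0.00163149]), 'joint_torque': array([-3.30806160e-04, -5.45618641e+01, -2.74323803e+01,  6.45843102e-02,
        1.87012466e-02, -1.89852341e-05]), 'ee_pos': array([ 186.8625126 , -595.99202256,  301.99188015]), 'orientation': array([-3.10408864e+00, -4.75153069e-01,  2.95679398e-04]), 'ft_force': array([ 0.24636398, -0.05804392, -0.21101143]), 'moment': array([-0.03216015,  0.02636462,  0.0117666 ]), 'width': 87.94070636873764}
```

View pics/scene0.png

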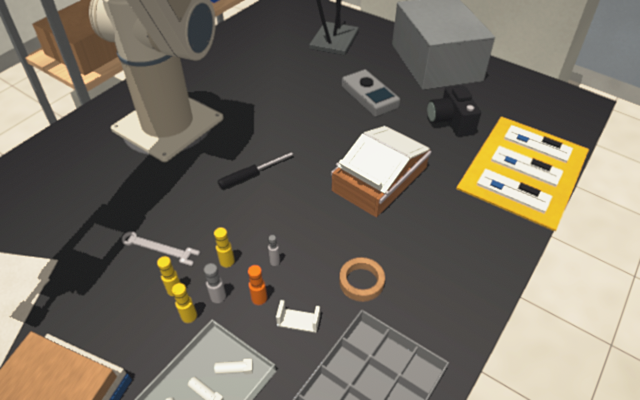

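View pics/top0.png

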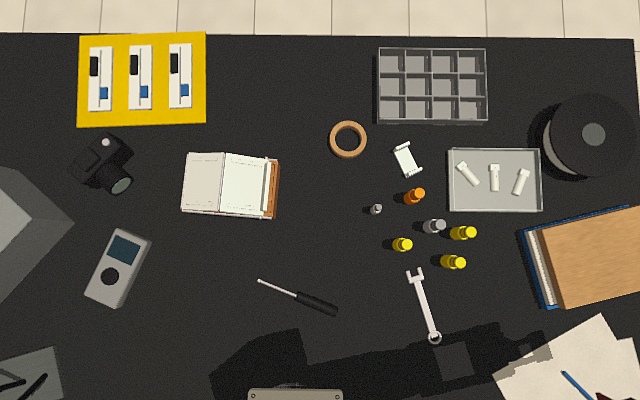

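The thick gauge is the grey one, at scene (214,284) and top (433,226). Things that could be taken for it:
- the thin grey gauge, scene (274,250), top (376,209)
- yellow pieces, scene (223,247), (168,276), (184,303)
- an orange piece, scene (257,285)

The case is at scene (380,165) and top (230,185). Its lip faces right in the top view, so +y of the case is roughly world +y.

```bash
cat > h.py <<'E'
import cv2,numpy as np
class Cam:
    def __init__(s,d):
        s.K=np.array(d["camera_matrix"],float); s.k1=float(d["k1"]); s.R=cv2.Rodrigues(np.array(d["rvec"],float))[0]; s.t=np.array(d["tvec"],float).ravel()
        s.C=-s.R.T@s.t; s.z=d["z_map"]; s.c=d["color"]
        s.dist=np.array([s.k1,0,0,0,0.])
    def ray(s,uv):
        p=cv2.undistortPoints(np.array(uv,float).reshape(-1,1,2),s.K,s.dist).reshape(-1,2)
        return np.c_[p,np.ones(len(p))]
    def plane(s,uv,z):
        r=s.ray(uv)@s.R; return s.C+r*((z-s.C[2])/r[:,2])[:,None]
    def pts(s,uv):
        uv=np.array(uv,float).reshape(-1,2); Z=s.z[uv[:,1].astype(int),uv[:,0].astype(int)]
        return (s.ray(uv)*Z[:,None]-s.t)@s.R
    def cloud(s):
        v,u=np.nonzero(s.z>0); uv=np.c_[u,v]; return uv,s.pts(uv)
    def proj(s,P):
        return cv2.projectPoints(np.array(P,float).reshape(-1,3),cv2.Rodrigues(s.R)[0],s.t,s.K,s.dist)[0].reshape(-1,2)
def load(n): return Cam(np.load(n))
E
python3 - <<'E'
from h import *
np.set_printoptions(precision=1,suppress=True)
s=load("scene0.npz");t=load("top0.npz")
def up(c,x0,y0,x1,y1,k,f):
    cv2.imwrite(f,cv2.resize(c[y0:y1,x0:x1],None,fx=k,fy=k,interpolation=cv2.INTER_CUBIC))
up(t.c,360,180,480,275,6,"pics/tg.png"); up(s.c,150,220,310,330,5,"pics/sg.png")
up(t.c,170,140,290,230,6,"pics/tc.png"); up(s.c,320,115,440,220,5,"pics/sc.png")
for c,n in((s,"s"),(t,"t")):
    uv,P=c.cloud(); print(n,"bench z med",np.median(P[(abs(P[:,2])<15),2]))
    for g,xy in(("thick",(433,226) if n=="t" else (214,284)),("thin",(376,209) if n=="t" else(274,250))):
        m=(abs(uv-np.array(xy))<22).all(1)&(P[:,2]>20)
        col=c.c[uv[:,1],uv[:,0]].astype(int); m&=(col.max(1)-col.min(1)<35)
        Q=P[m]; print(g,m.sum(),Q.min(0),Q.max(0))
        q=Q[Q[:,2]>Q[:,2].max()-6]; print(" top",len(q),q.mean(0),np.ptp(q,axis=0))
E
```

```text
s bench z med 1.9296889697387023
thick 479 [ 475.  -327.2   20.1] [ 502.2 -296.8  104.7]
 top 105 [ 487.6 -312.2  100.9] [24.6 22.7  5.9]
thin 220 [ 515.4 -191.7   20.1] [ 534.3 -172.1   87.8]
 top 37 [ 524.5 -181.4   85.4] [12.8 13.8  5.8]
t bench z med 1.1943015764730645
thick 245 [ 473.  -368.1   20.1] [ 537.5 -298.2  104.9]
 top 81 [ 487.1 -313.   101.1] [21.6 21.9  6. ]
thin 83 [ 515.4 -189.5   20.1] [ 533.8 -172.4   89.9]
 top 29 [ 525.  -182.    86.1] [11.2 11.6  5.8]
```

```bash
ls -la pics
```

```text
total 2152
drwxr-xr-x 2 agent agent   4096 Dec  7 06:17 .
drwxr-xr-x 3 agent agent   4096 Dec  7 06:17 ..
-rw-r--r-- 1 agent agent 223450 Dec  7 06:17 sc.png
-rw-r--r-- 1 agent agent 317345 Dec  7 06:16 scene0.png
-rw-r--r-- 1 agent agent 314508 Dec  7 06:17 sg.png
-rw-r--r-- 1 agent agent 403152 Dec  7 06:17 tc.png
-rw-r--r-- 1 agent agent 448391 Dec  7 06:17 tg.png
-rw-r--r-- 1 agent agent 475815 Dec  7 06:16 top0.png
```

View pics/tc.png

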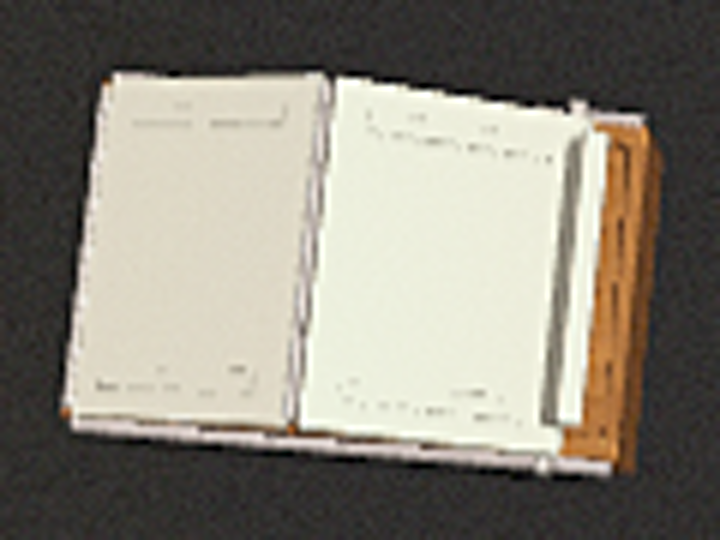

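View pics/sc.png

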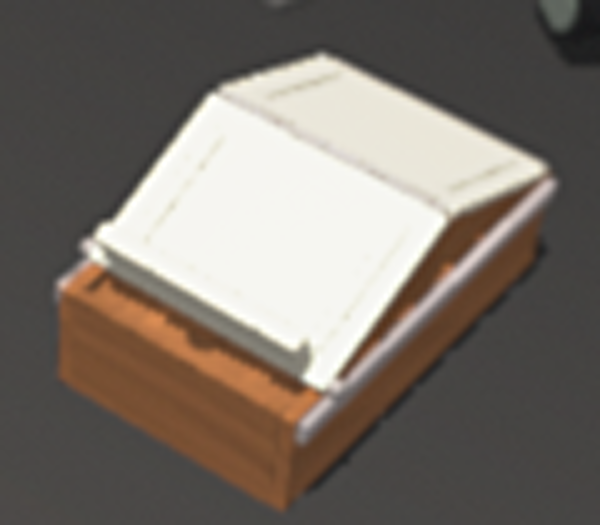

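View pics/tg.png

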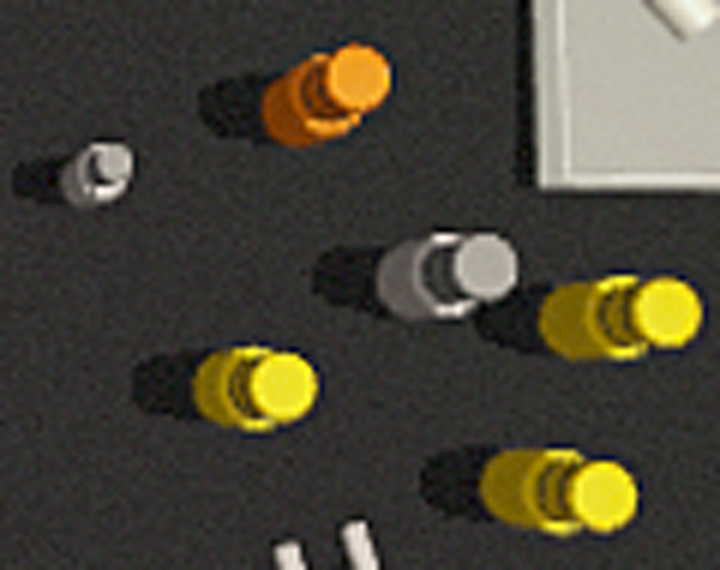

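View pics/sg.png

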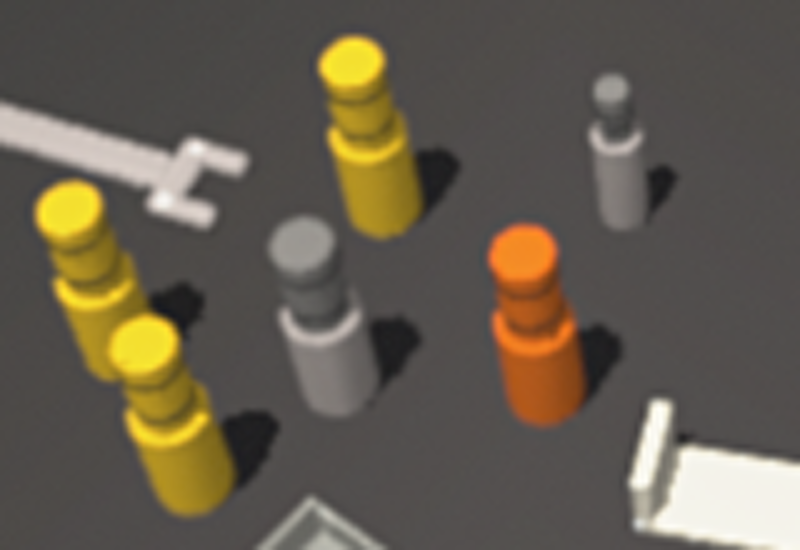

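```bash
python3 - <<'E'
from h import *
np.set_printoptions(precision=1,suppress=True)
s=load("scene0.npz");t=load("top0.npz")
for c,n,b in((s,"s",(325,115,440,215)),(t,"t",(172,140,290,226))):
    uv,P=c.cloud()
    m=(uv[:,0]>b[0])&(uv[:,0]<b[2])&(uv[:,1]>b[1])&(uv[:,1]<b[3])
    uv,P=uv[m],P[m]; hsv=cv2.cvtColor(c.c,cv2.COLOR_BGR2HSV)[uv[:,1],uv[:,0]].astype(int)
    br=(hsv[:,0]<22)&(hsv[:,1]>110)&(hsv[:,2]>50)
    hi=P[:,2]>15
    print(n,"all z>15 ext",P[hi].min(0),P[hi].max(0))
    W=P[br]; print("brown",len(W),W.min(0),W.max(0), np.histogram(W[:,2],bins=np.arange(0,80,5))[0])
    side=W[(W[:,2]>10)&(W[:,2]<52)]
    rect=cv2.minAreaRect(P[hi][:,:2].astype(np.float32)); print("rect",rect,cv2.boxPoints(rect))
    # wall plane fits: -y end
    R=W; 
    for name,f in(("end -y",lambda p:p[:,1]),("+x",lambda p:-p[:,0]),("-x",lambda p:p[:,0])):
        S=side.copy()
        # ransac line in xy
        rng=np.random.default_rng(0);best=None
        for _ in range(500):
            a,bb=S[rng.choice(len(S),2,False),:2]; d=bb-a
            if np.hypot(*d)<30: continue
            d/=np.hypot(*d)
            if name[0]=="e" and abs(d[0])<.9: continue
            if name[0]!="e" and abs(d[1])<.9: continue
            nrm=np.array([-d[1],d[0]]); r=(S[:,:2]-a)@nrm; k=(abs(r)<2.0)
            if best is None or k.sum()>best.sum(): best=k
        if best is not None:
            q=S[best]; l=cv2.fitLine(q[:,:2].astype(np.float32),cv2.DIST_HUBER,0,.01,.01).ravel(); print(name,best.sum(),l,"ang deg",np.degrees(np.arctan2(l[1],l[0])),q.min(0),q.max(0))
    wh=(hsv[:,1]<40)&(hsv[:,2]>150)&(P[:,2]>40)
    print("white",wh.sum(),P[wh].min(0),P[wh].max(0))
    np.save(n+"w.npy",P[wh])
E
```

```text
s all z>15 ext [496.1  44.7  15. ] [650.6 421.9 108.9]
brown 1829 [501.1  44.7  -1.6] [646.6 256.7  65.1] [ 72 120 134 125 138 124 139 102  93  89 297 159 233   2   0]
rect ((580.8601684570312, 234.22607421875), (371.4079284667969, 143.00949096679688), 85.2376708984375) [[494.2  55.1]
 [636.7  43.2]
 [667.5 413.4]
 [525.  425.2]]
end -y 561 [  1.   -0.1 568.4  52.7] ang deg -4.109458 [501.1  46.9  10.1] [632.7  59.4  51.9]
+x 348 [  0.1   1.  637.7 144. ] ang deg 85.67144 [628.5  46.9  10. ] [646.4 255.1  48.1]
-x 348 [  0.1   1.  637.7 144. ] ang deg 85.67144 [628.5  46.9  10. ] [646.4 255.1  48.1]
white 3199 [496.6  48.6  53.6] [649.4 267.2 108.9]
t all z>15 ext [498.   46.6  15.3] [650.2 266.4 107.3]
brown 551 [502.4  46.8  -1.5] [647.5 287.2  65.1] [ 12  13  14  14  15   9  14  17  13  22 183  86 134   2   0]
rect ((573.7510375976562, 157.1877899169922), (213.4380340576172, 140.8022003173828), 86.12898254394531) [[496.3  55.5]
 [636.8  46. ]
 [651.2 258.9]
 [510.7 268.4]]
end -y 118 [  1.   -0.1 567.3  51.1] ang deg -3.9907722 [502.4  46.8  10. ] [630.9  56.5  51.7]
white 4908 [498.6  50.6  48.5] [650.2 264.7 107.3]
```

The thick gauge is at about (487, -313), with its top at 101 (nominal 100), so it checks. The case yaw is about -4.1° and the fold about 0.49 (mid hinge at z≈108). The bench depth reads +1 to +2 mm. Next I close the gripper, align the tool x axis with the case +y, and go in front of the lip.

Call:
send_rows(
  rows=[
    [0,0,0,-0.149,-1],
    [0,0,0,-0.149,-1],
    [0,0,0,-0.149,-1],
    [0,0,0,-0.149,-1],
    [0,0,0,-0.149,-1],
  ],
)

```text
t: 0.6
ee_pos: [186.9, -596.1, 302.2]
orientation: [-2.714, -1.581, -0.0]
ft_force: [-0.7, -0.0, -0.7]
width: 51.0
```

Call:
send_rows(
  rows=[
    [0,0,0,-0.149,-1],
    [0,0,0,-0.149,-1],
    [0,0,0,-0.149,-1],
    [0,0,0,0,-1],
  ],
)

```text
t: 1.0
ee_pos: [186.9, -596.1, 302.2]
orientation: [-2.301, -2.138, -0.001]
ft_force: [0.4, 0.2, 0.7]
width: 19.5
```

```bash
cat > st.py <<'E'
from workcell import telemetry
import numpy as np,cv2
np.set_printoptions(precision=2,suppress=True)
yaw=np.radians(-4.1); ex=np.array([np.cos(yaw),np.sin(yaw)]); ey=np.array([-ex[1],ex[0]])
def st(target=None):
    o=telemetry.get_obs(); R=cv2.Rodrigues(np.array(o["orientation"]))[0]
    p=o["ee_pos"]; print("t %.2f"%o["t"],"tcp",p,"yawx %.2f deg"%np.degrees(np.arctan2(R[1,0],R[0,0])),"tool z",R[:,2],"F",o["ft_force"],"w %.1f"%o["width"],"case-ax",p[:2]@ex,p[:2]@ey)
    if target is not None: print("shift in tool axes mm",R.T@(np.array(target)-p))
if __name__=="__main__":
    import sys; st([float(a) for a in sys.argv[1:4]] if len(sys.argv)>3 else None)
E
python3 st.py 562 33 250
```

```text
t 1.00 tcp [ 186.9  -596.14  302.24] yawx 85.78 deg tool z [-0.  0. -1.] F [0.43 0.17 0.66] w 19.5 case-ax 229.04762561918628 -581.2554810422396
shift in tool axes mm [655.02 327.76  52.66]
```

Call:
send_rows(
  rows=[
    [0.041,0.0205,0,0,-1],
    [0.041,0.0205,0,0,-1],
    [0.041,0.0205,0,0,-1],
    [0.041,0.0205,0,0,-1],
    [0.041,0.0205,0,0,-1],
  ],
)

```text
t: 1.5
ee_pos: [305.1, -397.9, 302.6]
orientation: [-2.309, -2.131, -0.0]
ft_force: [0.4, -0.8, 0.9]
width: 0.6
```

Call:
send_rows(
  rows=[
    [0.041,0.0205,0,0,-1],
    [0.041,0.0205,0,0,-1],
    [0.041,0.0205,0,0,-1],
    [0.041,0.0205,0,0,-1],
    [0.041,0.0205,0,0,-1],
  ],
)

```text
t: 2.0
ee_pos: [422.7, -201.1, 302.8]
orientation: [2.308, 2.131, 0.0]
ft_force: [0.4, -0.4, -0.4]
width: 0.2
```

Call:
send_rows(
  rows=[
    [0.041,0.0205,0,0,-1],
    [0.041,0.0205,0,0,-1],
    [0.041,0.0205,0,0,-1],
    [0.041,0.0205,0,0,-1],
    [0.041,0.0205,0,0,-1],
  ],
)

```text
t: 2.5
ee_pos: [540.3, -4.2, 302.6]
orientation: [2.308, 2.131, -0.0]
ft_force: [0.7, 0.2, 0.3]
width: 0.5
```

```bash
python3 st.py 562 33 145
```

```text
t 2.50 tcp [540.31  -4.22 302.63] yawx 85.45 deg tool z [-0. -0. -1.] F [0.72 0.24 0.27] w 0.5 case-ax 539.2254875216595 34.42459858689583
shift in tool axes mm [ 38.83  18.68 157.62]
```

Call:
send_rows(
  rows=[
    [0.018,0.009,0.03,0,-1],
    [0.018,0.009,0.03,0,-1],
    [0,0,0.04,0,-1],
    [0,0,0.045,0,-1],
    [0,0,0.01,0,-1],
  ],
)

```text
t: 3.0
ee_pos: [557.5, 28.6, 143.4]
orientation: [-2.303, -2.129, 0.01]
ft_force: [-0.1, -0.7, 0.3]
width: 0.8
```

```bash
python3 st.py 562 33 145; python3 - <<'E'
from workcell import get_image
import cv2,numpy as np
d=get_image("scene"); cv2.imwrite("pics/s1.png",cv2.resize(d["color"][60:230,290:500],None,fx=3.5,fy=3.5,interpolation=2))
E
```

```text
t 3.00 tcp [557.54  28.59 143.37] yawx 85.52 deg tool z [-0.01 -0.   -1.  ] F [-0.07 -0.67  0.31] w 0.8 case-ax 554.0712923890494 68.38099739354911
shift in tool axes mm [ 4.74  4.09 -1.67]
```

View pics/s1.png

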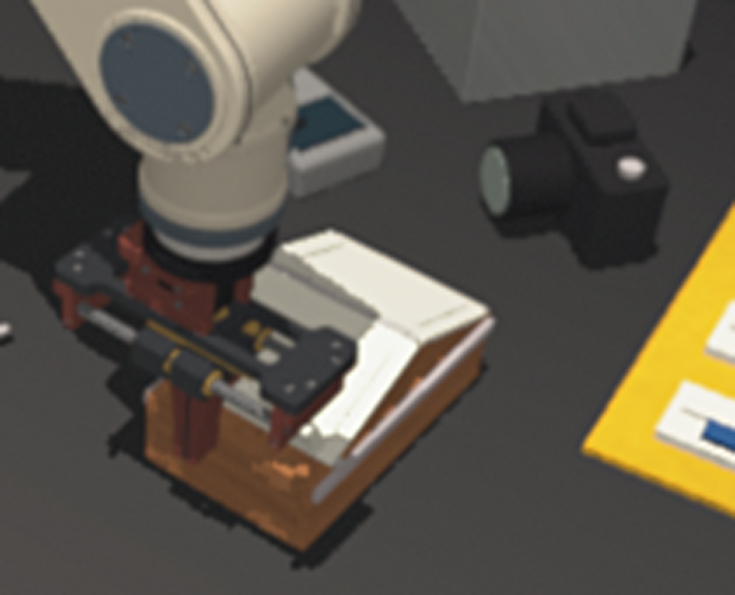

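The closed fingers stand centred in front of the -y end, clear of the lip. I push along tool +x with the tips about 5 mm above the rim.

Call:
send_rows(
  rows=[
    [0.01,0.004,-0.002,0,-1],
    [0.015,0,0,0,-1],
    [0.015,0,0,0,-1],
    [0.015,0,0,0,-1],
    [0.015,0,0,0,-1],
  ],
)

```text
t: 3.55
ee_pos: [569.9, 99.6, 150.6]
orientation: [2.302, 2.136, 0.002]
ft_force: [-0.8, -3.0, -1.7]
width: 0.2
```

Call:
send_rows(
  rows=[
    [0.015,0,0,0,-1],
    [0.015,0,0,0,-1],
    [0.015,0,0,0,-1],
    [0.01,0,0,0,-1],
    [0.005,0,0,0,-1],
  ],
)

```text
t: 4.05
ee_pos: [574.1, 159.0, 149.6]
orientation: [-2.302, -2.138, -0.0]
ft_force: [0.4, -0.7, -0.6]
width: 0.6
```

```bash
python3 st.py; python3 - <<'E'
from workcell import get_image
import cv2,numpy as np
d=get_image("scene"); cv2.imwrite("pics/s2.png",cv2.resize(d["color"][60:230,290:500],None,fx=3.5,fy=3.5,interpolation=2))
E
```

```text
t 4.05 tcp [574.13 159.04 149.63] yawx 85.76 deg tool z [ 0.  0. -1.] F [ 0.38 -0.72 -0.64] w 0.6 case-ax 561.2906363947385 199.67902668983245
```

View pics/s2.png

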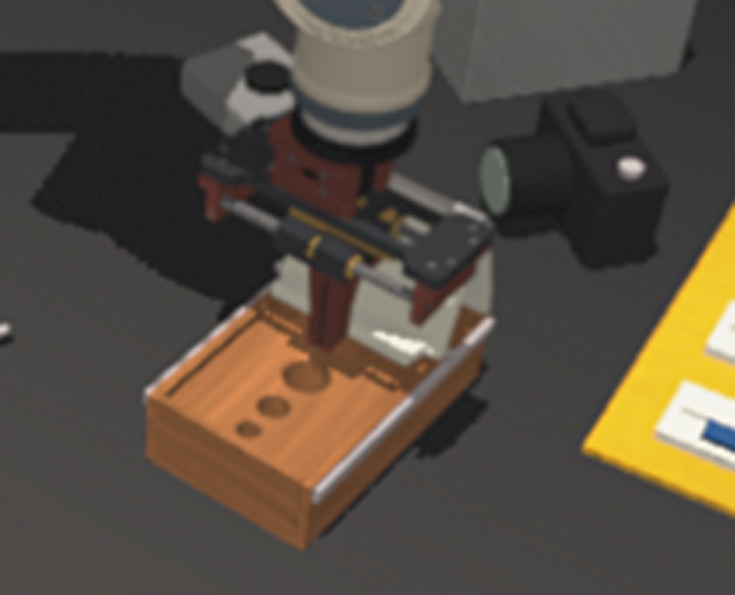

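Folding works: panels are steep and the holes are visible. The tips rose to z≈70, so I lower 5 mm and continue in small steps.

Call:
send_rows(
  rows=[
    [-0.002,-0.002,0.005,0,-1],
    [0.01,0,0,0,-1],
    [0.01,0,0,0,-1],
    [0.01,0,0,0,-1],
    [0.006,0,0,0,-1],
  ],
)

```text
t: 4.6
ee_pos: [574.8, 192.9, 144.7]
orientation: [2.303, 2.137, 0.001]
ft_force: [-0.7, -1.2, 0.6]
width: 0.4
```

Call:
send_rows(
  rows=[
    [0.006,0,0,0,-1],
    [0.005,0,0,0,-1],
    [0.003,0,0,0,-1],
    [0,0,0,0,-1],
  ],
)

```text
t: 5.0
ee_pos: [575.8, 206.2, 144.8]
orientation: [-2.303, -2.137, -0.001]
ft_force: [-0.2, 0.6, 0.1]
width: 0.6
```

```bash
python3 st.py; python3 - <<'E'
from workcell import get_image
import cv2,numpy as np
d=get_image("scene"); cv2.imwrite("pics/s3.png",cv2.resize(d["color"][60:230,290:500],None,fx=3.5,fy=3.5,interpolation=2))
E
```

```text
t 5.00 tcp [575.77 206.24 144.76] yawx 85.72 deg tool z [ 0.  0. -1.] F [-0.22  0.58  0.11] w 0.6 case-ax 559.5463134168413 246.88290214158727
```

View pics/s3.png

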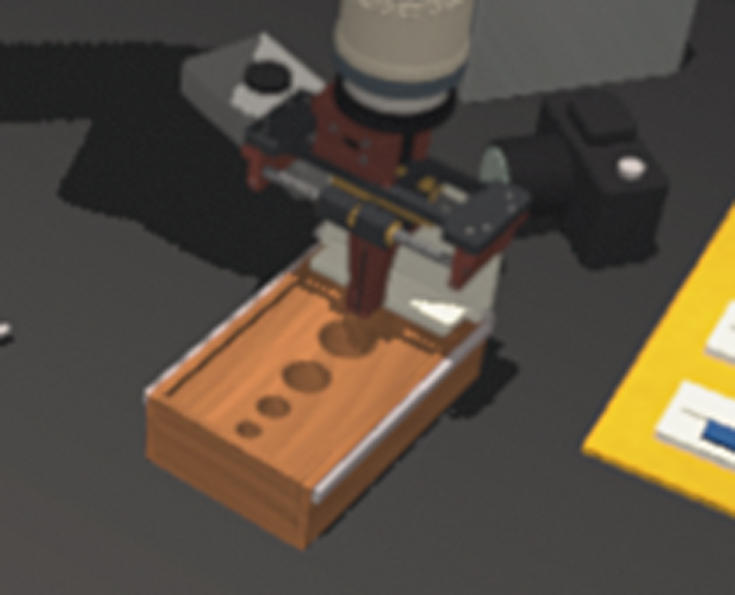

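Call:
send_rows(
  rows=[
    [0.004,0,0,0,-1],
    [0.002,0,0,0,-1],
    [0.002,0,0,0,-1],
  ],
)

```text
t: 5.35
ee_pos: [576.0, 209.4, 144.6]
orientation: [2.298, 2.136, -0.011]
ft_force: [2.1, -31.6, 8.0]
width: 0.5
```

Call:
send_rows(
  rows=[
    [0.002,0,0,0,-1],
    [0.001,0,0,0,-1],
  ],
)

```text
t: 5.55
ee_pos: [576.0, 210.0, 144.6]
orientation: [2.297, 2.135, -0.016]
ft_force: [1.9, -41.0, 11.2]
width: 0.6
```

Call:
send_rows(
  rows=[
    [0.001,0,0,0,-1],
    [0.001,0,0,0,-1],
  ],
)

```text
t: 5.75
ee_pos: [576.1, 210.4, 144.6]
orientation: [2.296, 2.135, -0.019]
ft_force: [2.0, -48.3, 12.3]
width: 0.1
```

The force rose sharply, which suggests the end stop. I read the moment to see where the contact is, then back off.

```bash
python3 -c "
from workcell import telemetry
o=telemetry.get_obs();print(o['ft_force'],o['moment'],o['ee_pos'])"; python3 st.py
```

```text
[  2.0076686  -48.30869086  12.25580374] [-8.53880091 -0.52662355 -0.0103131 ] [576.09461942 210.37979969 144.58019139]
t 5.75 tcp [576.09 210.38 144.58] yawx 85.83 deg tool z [-0.   -0.01 -1.  ] F [  2.01 -48.31  12.26] w 0.1 case-ax 559.5786502235362 251.0306850935538
```

Call:
send_rows(
  rows=[
    [-0.015,0,0,0,-1],
    [-0.03,0,0,0,-1],
    [-0.03,0,0,0,-1],
    [0,0,-0.04,0,-1],
    [-0.04,0,-0.02,0,1],
  ],
)

```text
t: 6.25
ee_pos: [569.4, 105.5, 206.7]
orientation: [2.3, 2.138, 0.005]
ft_force: [1.0, -0.5, 0.5]
width: 5.4
```

Call:
send_rows(
  rows=[
    [-0.045,-0.01,-0.02,0,1],
    [-0.045,-0.01,-0.01,0,1],
    [-0.045,-0.01,0,0,1],
    [-0.045,-0.01,0,0,1],
    [-0.045,-0.01,0,0,1],
  ],
)

```text
t: 6.75
ee_pos: [500.8, -118.0, 235.1]
orientation: [2.303, 2.136, 0.001]
ft_force: [1.5, -1.1, 0.1]
width: 45.2
```

```bash
python3 st.py; python3 - <<'E'
from workcell import get_image
from h import *
np.set_printoptions(precision=1,suppress=True)
for n in("scene","top"):
    d=get_image(n); np.savez(n+"4.npz",**d)
    b=(320,90,450,220) if n=="scene" else (170,130,300,235)
    cv2.imwrite(f"pics/{n}4.png",cv2.resize(d["color"][b[1]:b[3],b[0]:b[2]],None,fx=4.5,fy=4.5,interpolation=2))
E
```

```text
t 6.75 tcp [ 500.78 -118.01  235.08] yawx 85.69 deg tool z [ 0. -0. -1.] F [ 1.46 -1.1   0.05] w 45.2 case-ax 507.93672833027165 -81.90699185324769
```

View pics/scene4.png

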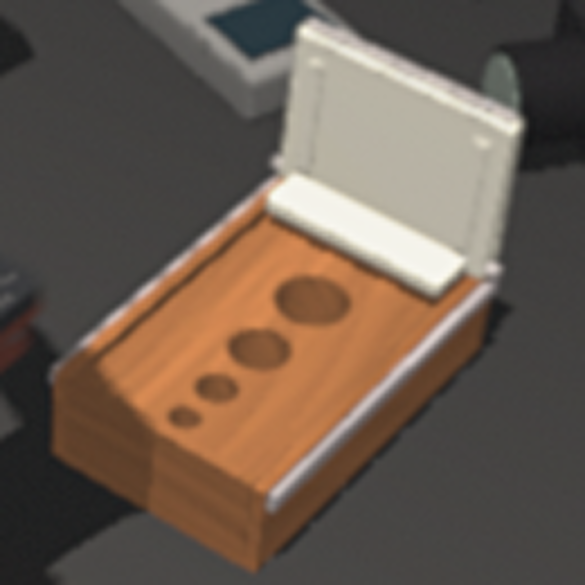

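View pics/top4.png

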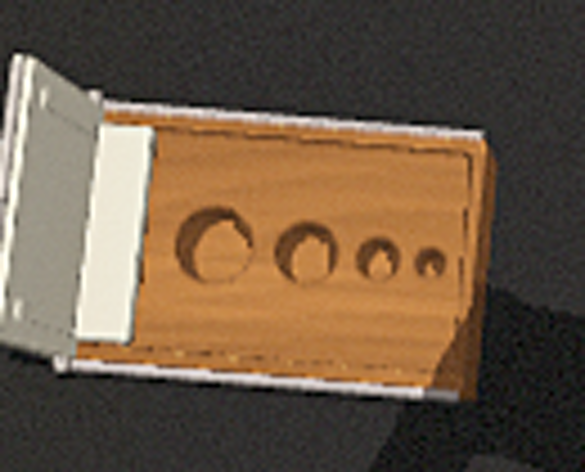

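The cover stands upright with the lip level just above the rim. The holes are visible: the 32 mm one is at crop (260,349) in scene and (307,253) in top. Now I measure the holes, the panel angle and the gauge neighbours.

```bash
python3 - <<'E'
from h import *
np.set_printoptions(precision=1,suppress=True)
s=load("scene4.npz");t=load("top4.npz")
yaw=np.radians(-4.2); ex=np.array([np.cos(yaw),np.sin(yaw)]); ey=np.array([-ex[1],ex[0]])
for c,n,b in((s,"s",(320,90,450,220)),(t,"t",(170,130,300,235))):
    k=6; im=cv2.resize(c.c[b[1]:b[3],b[0]:b[2]],None,fx=k,fy=k,interpolation=cv2.INTER_CUBIC)
    # rectify onto plane z=52: contours in pixel, mapped to plane
    g=cv2.GaussianBlur(im[:,:,2],(0,0),3)
    for th in ((120,135,150) if n=="s" else (140,155,170)):
        m=(g<th).astype(np.uint8)
        cs,_=cv2.findContours(m,cv2.RETR_LIST,cv2.CHAIN_APPROX_NONE)
        for q in cs:
            if len(q)<60: continue
            hull=cv2.convexHull(q)
            uv=(hull.reshape(-1,2)+.5)/k-.5+np.array(b[:2])
            P=c.plane(uv,52)[:,:2]
            (x,y),r=cv2.minEnclosingCircle(P.astype(np.float32))
            a=cv2.contourArea(P.astype(np.float32))
            if 6<r<26 and 520<x<620 and 50<y<230:
                M=cv2.moments(P.astype(np.float32)); cx,cy=M['m10']/M['m00'],M['m01']/M['m00']
                print(n,th,"circ",np.array([x,y]),"d %.1f"%(2*r),"cent",np.array([cx,cy]),"deq %.1f"%(2*np.sqrt(a/np.pi)),"case'",np.array([x,y])@ex,np.array([x,y])@ey)
    # panel
    uv,P=c.cloud(); X=P[:,:2]@ex;Y=P[:,:2]@ey
    m=(P[:,2]>85)&(P[:,2]<155)&(abs(X-559)<50)&(Y>270)&(Y<310)
    hsv=cv2.cvtColor(c.c,cv2.COLOR_BGR2HSV)[uv[:,1],uv[:,0]]; m&=hsv[:,1]<60
    if m.sum()>20:
        p=np.polyfit(P[m,2],Y[m],1); r=Y[m]-np.polyval(p,P[m,2]); print(n,"panel: n",m.sum(),"dy/dz",p[0],"tilt from vertical deg",np.degrees(np.arctan(p[0])),"rms",r.std(),"y at z=110",np.polyval(p,110))
    w=(abs(X-559)<80)&(Y>260)&(Y<320)&(P[:,2]>60); print("max z",P[w].max(0),"Y",Y[w].min(),Y[w].max())
# neighbours
t0=load("top0.npz");uv,P=t0.cloud();hsv=cv2.cvtColor(t0.c,cv2.COLOR_BGR2HSV)[uv[:,1],uv[:,0]]
m=(hsv[:,1]>150)&(hsv[:,0]<35)&(P[:,2]>93)&(P[:,0]>350)&(P[:,0]<620)&(P[:,1]<-200)&(P[:,2]<112)
im=np.zeros(t0.z.shape,np.uint8); im[uv[m][:,1],uv[m][:,0]]=1
nl,lab,st,ce=cv2.connectedComponentsWithStats(im)
for i in range(1,nl):
    if st[i,4]>25: print("nb",ce[i],t0.plane([ce[i]],100)[0])
E
```

```text
s 120 circ [564.4 137.1] d 16.4 cent [562.6 136.6] deq 11.0 case' 552.8655820335778 178.09984594419288
s 120 circ [565.1 183.2] d 20.3 cent [563.1 182.5] deq 12.5 case' 550.1209839402323 224.13629903769032
s 120 circ [614.6 228. ] d 28.9 cent [617.6 227.4] deq 13.7 case' 596.2869804741321 272.356091482534
s 120 circ [582.1 229.9] d 28.2 cent [583.1 229.2] deq 11.4 case' 563.6667970570609 271.8892409767023
s 135 circ [566.7  76.8] d 13.9 cent [566.5  76.5] deq 12.0 case' 559.5890135304211 118.10834973350299
s 135 circ [569.  103.9] d 19.8 cent [568.7 103.8] deq 17.2 case' 559.8414674755631 145.30641689936195
s 135 circ [571.4 141.2] d 30.5 cent [571.5 141.1] deq 27.3 case' 559.5435949007508 182.63781577601316
s 135 circ [575.3 188.8] d 38.1 cent [575.1 188.5] deq 34.6 case' 559.8883049128236 230.44495228773363
s 150 circ [566.9  77.1] d 15.9 cent [566.8  76.6] deq 14.5 case' 559.7362910686915 118.41127037594903
s 150 circ [569.1 103.8] d 21.7 cent [569.  103.8] deq 19.9 case' 560.010495387839 145.16314563256577
s 150 circ [571.4 141.3] d 32.3 cent [571.8 141. ] deq 30.3 case' 559.5407
[... 2235 characters left out ...]
1.2566046847361 143.13934670275583
t 170 circ [573.3 138.7] d 35.3 cent [573.9 139. ] deq 33.7 case' 561.6098845306959 180.34337962983562
t 170 circ [588.6  56.8] d 18.1 cent [589.1  57.3] deq 8.7 case' 582.8445154873949 99.74742342957546
t 170 circ [576.8 186.6] d 43.1 cent [578.3 187.8] deq 39.7 case' 561.5450741211852 228.3651643779747
t panel: n 599 dy/dz 0.02729788243466394 tilt from vertical deg 1.5636651292336192 rms 0.8153248771338958 y at z=110 289.5766885574486
max z [652.  263.4 167.4] Y 260.02062331403073 301.3208735237632
nb [418.8 192.5] [ 555.3 -267.7  100. ]
nb [470.4 231.4] [ 471.8 -378.   100. ]
nb [406.5 243.7] [ 443.5 -239.6  100. ]
nb [459.6 262. ] [ 406.1 -352.8  100. ]
```

The panel tilt measures 1.4° and 1.6° from vertical; the end stop is 1.48°, so the cover is fully folded. The 32 mm hole is at about (572.4, 140.0), with the two views 3 mm apart, so I'll refine that with the gauge held near it. Neighbours are at (555,-268), (472,-378), (444,-240) and (406,-353), so the current jaw direction clears them all.

```bash
python3 st.py 487.3 -312.6 235; python3 - <<'E'
from h import *
np.set_printoptions(precision=1,suppress=True)
for n,b in(("scene0.npz",(198,262,225,281)),("top0.npz",(422,214,450,238))):
    c=load(n); k=8
    im=cv2.resize(c.c[b[1]:b[3],b[0]:b[2]],None,fx=k,fy=k,interpolation=cv2.INTER_CUBIC)
    cv2.imwrite("pics/g_"+n[0]+".png",im)
E
```

```text
t 6.85 tcp [ 499.99 -120.41  234.89] yawx 85.40 deg tool z [ 0. -0. -1.] F [ 0.35 -0.11 -0.31] w 53.2 case-ax 507.32132668477215 -84.35758631229831
shift in tool axes mm [-192.58    2.78    0.03]
```

Call:
send_rows(
  rows=[
    [-0.039,0.0,0,0,1],
    [-0.039,0,0,0,1],
    [-0.039,0,0,0,1],
    [-0.039,0,0,0,1],
    [-0.03,0,0,0,1],
  ],
)

```text
t: 7.35
ee_pos: [487.7, -303.4, 234.8]
orientation: [2.303, 2.135, 0.001]
ft_force: [0.6, -0.4, -0.5]
width: 87.0
```

```bash
python3 st.py 487.3 -312.6 142
```

```text
t 7.35 tcp [ 487.71 -303.4   234.8 ] yawx 85.67 deg tool z [ 0. -0. -1.] F [ 0.62 -0.39 -0.49] w 87.0 case-ax 508.15267007078853 -267.75195141716944
shift in tool axes mm [-9.18  0.21 92.8 ]
```

Call:
send_rows(
  rows=[
    [-0.0065,0,0,0,1],
    [0,0,0,0,1],
  ],
)

```text
t: 7.55
ee_pos: [487.1, -308.4, 234.4]
orientation: [-2.305, -2.135, -0.0]
ft_force: [-0.5, 0.1, 0.8]
width: 88.0
```

```bash
python3 st.py 487.3 -312.6 142
```

```text
t 7.55 tcp [ 487.06 -308.42  234.43] yawx 85.61 deg tool z [ 0.  0. -1.] F [-0.55  0.1   0.78] w 88.0 case-ax 507.86045117850665 -272.8091275476703
shift in tool axes mm [-4.18  0.56 92.43]
```

Call:
send_rows(
  rows=[
    [-0.004,0.0005,0,0,1],
    [0,0,0.045,0,1],
    [0,0,0.035,0,1],
    [0,0,0.012,0,1],
    [0,0,0,0,1],
  ],
)

```text
t: 8.05
ee_pos: [486.6, -310.8, 141.1]
orientation: [-2.299, -2.136, 0.001]
ft_force: [1.0, -0.6, 0.6]
width: 87.6
```

```bash
python3 st.py 487.3 -312.6 142;python3 - <<'E'
from workcell import get_image
from h import *
for n,b in(("scene",(150,150,310,330)),("top",(370,150,490,270))):
    d=get_image(n)
    cv2.imwrite(f"pics/{n}5.png",cv2.resize(d["color"][b[1]:b[3],b[0]:b[2]],None,fx=3.3,fy=3.3,interpolation=2))
E
```

```text
t 8.05 tcp [ 486.64 -310.77  141.14] yawx 85.78 deg tool z [-0.  0. -1.] F [ 1.01 -0.58  0.62] w 87.6 case-ax 507.618510469852 -275.180847671784
shift in tool axes mm [-1.78  0.79 -0.86]
```

View pics/scene5.png

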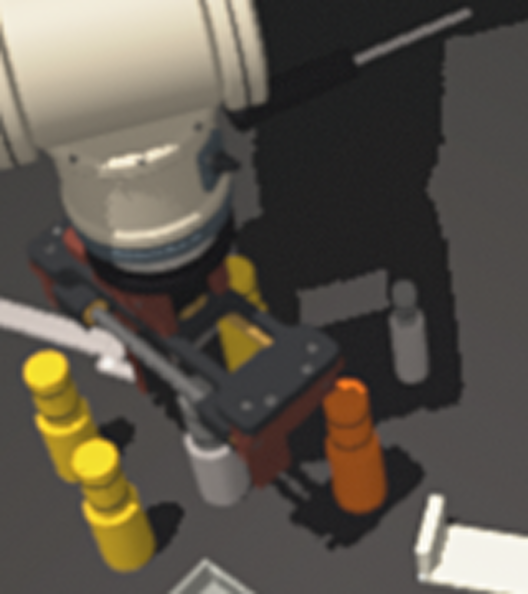

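The fingers straddle the grey gauge, whose plug is at crop (218,460), clear of the orange and yellow pieces. I close now.

Call:
send_rows(
  rows=[
    [-0.002,0.001,0,0,1],
    [0,0,0,0,-1],
    [0,0,0,0,-1],
    [0,0,0,0,-1],
    [0,0,0,0,-1],
  ],
)

```text
t: 8.65
ee_pos: [488.1, -314.5, 142.9]
orientation: [2.303, 2.136, 0.0]
ft_force: [0.1, -0.2, -0.1]
width: 59.5
```

Call:
send_rows(
  rows=[
    [0,0,0,0,-1],
    [0,0,0,0,-1],
    [0,0,0,0,-1],
    [0,0,0,0,-1],
    [0,0,0,0,-1],
  ],
)

```text
t: 9.15
ee_pos: [487.8, -314.3, 142.5]
orientation: [-2.303, -2.136, 0.0]
ft_force: [-1.8, 1.1, 0.5]
width: 23.7
```

```bash
python3 st.py 487.3 -312.6 142
```

```text
t 9.15 tcp [ 487.79 -314.31  142.51] yawx 85.71 deg tool z [-0.  0. -1.] F [-1.85  1.1   0.46] w 23.7 case-ax 509.01267748056244 -278.6276023541338
shift in tool axes mm [ 1.67 -0.61  0.52]
```

Call:
send_rows(
  rows=[
    [0,0,-0.02,0,-1],
    [0,0,-0.035,0,-1],
    [0,0,-0.04,0,-1],
    [0,0,-0.03,0,-1],
    [0.02,0.002,0,0,-1],
  ],
)

```text
t: 9.65
ee_pos: [493.1, -296.9, 271.7]
orientation: [2.299, 2.129, 0.002]
ft_force: [0.9, -0.8, -3.8]
width: 23.7
```

Call:
send_rows(
  rows=[
    [0.04,0.005,0,0,-1],
    [0.04,0.005,0,0,-1],
    [0.04,0.005,0,0,-1],
    [0.04,0.005,0,0,-1],
    [0.04,0.005,0,0,-1],
  ],
)

```text
t: 10.15
ee_pos: [530.9, -95.3, 266.9]
orientation: [-2.302, -2.135, 0.001]
ft_force: [0.5, -0.2, -4.9]
width: 23.2
```

Call:
send_rows(
  rows=[
    [0.04,0.005,0,0,-1],
    [0.04,0.005,0,0,-1],
    [0.04,0.005,0,0,-1],
    [0.04,0.005,0,0,-1],
    [0.02,0.003,0,0,-1],
  ],
)

```text
t: 10.65
ee_pos: [567.6, 83.6, 266.8]
orientation: [-2.3, -2.138, 0.001]
ft_force: [0.1, -0.3, -4.9]
width: 23.6
```

```bash
python3 st.py 572.4 140 214
```

```text
t 10.65 tcp [567.57  83.64 266.79] yawx 85.81 deg tool z [-0.  0. -1.] F [ 0.08 -0.3  -4.88] w 23.6 case-ax 560.138665334875 124.01082078852107
shift in tool axes mm [56.53  0.77 52.82]
```

Call:
send_rows(
  rows=[
    [0.03,0.0005,0.01,0,-1],
    [0.02,0,0.02,0,-1],
    [0.004,0,0.02,0,-1],
    [0,0,0,0,-1],
    [0,0,0,0,-1],
  ],
)

```text
t: 11.15
ee_pos: [571.8, 134.3, 217.0]
orientation: [-2.302, -2.136, 0.003]
ft_force: [0.1, 0.4, -4.4]
width: 23.6
```

```bash
python3 st.py 572.4 140 214;python3 - <<'E'
from workcell import get_image
from h import *
for n,b in(("scene",(300,50,460,220)),("top",(150,120,310,240))):
    d=get_image(n); np.savez(n+"6.npz",**d)
    cv2.imwrite(f"pics/{n}6.png",cv2.resize(d["color"][b[1]:b[3],b[0]:b[2]],None,fx=3.5,fy=3.5,interpolation=2))
E
python3 st.py 572.4 140 214
```

```text
t 11.15 tcp [571.83 134.3  216.98] yawx 85.71 deg tool z [-0. -0. -1.] F [ 0.09  0.39 -4.4 ] w 23.6 case-ax 560.7648570552298 174.84519499300677
shift in tool axes mm [5.72 0.15 2.97]
t 11.25 tcp [572.77 134.1  218.34] yawx 85.67 deg tool z [ 0.  0. -1.] F [ 0.56  0.45 -5.45] w 23.5 case-ax 561.7188474580254 174.70671966870952
shift in tool axes mm [ 5.86 -0.82  4.34]
```

View pics/scene6.png

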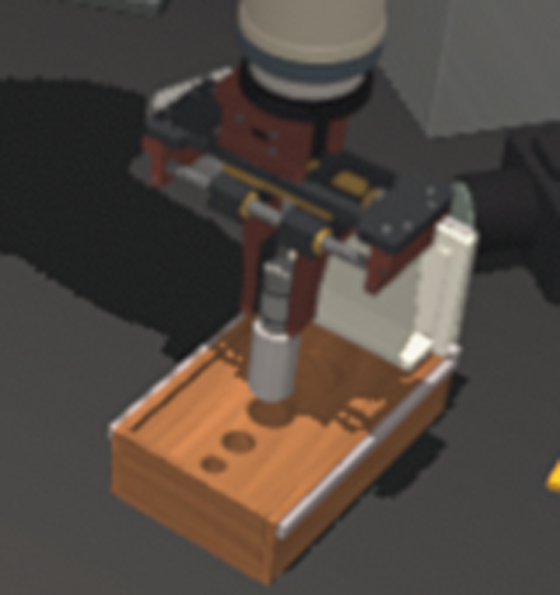

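View pics/top6.png

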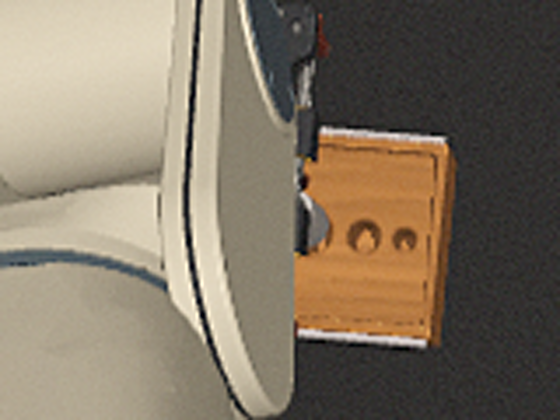

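The gauge hangs upright just short of the 32 mm hole (crop (270,410) in scene). I measure the plug in the scene view against the hole in the same view to cancel the camera error.

```bash
cat > plug.py <<'E'
from h import *
import sys
np.set_printoptions(precision=2,suppress=True)
def plug(fn,tcp,footz,save=None):
    c=load(fn); 
    # predicted axis points at foot and plug top -> search window
    A=np.array([[tcp[0],tcp[1],footz+z] for z in (0,10,20,30,40,50)]); uv=c.proj(A); print("pred axis px",uv[0],uv[-1])
    k=6; u0,v0=int(uv[:,0].min()-18),int(uv[:,1].min()-8); u1,v1=int(uv[:,0].max()+18),int(uv[:,1].max()+14)
    im=cv2.resize(c.c[v0:v1,u0:u1],None,fx=k,fy=k,interpolation=cv2.INTER_CUBIC)
    hsv=cv2.cvtColor(im,cv2.COLOR_BGR2HSV); m=((hsv[:,:,1]<70)&(hsv[:,:,2]>95)).astype(np.uint8)
    n,lab,st,_=cv2.connectedComponentsWithStats(m)
    cx,cy=((uv[2]-[u0,v0]+.5)*k).astype(int); i=lab[cy,cx]; print("label",i,st[i])
    m=(lab==i).astype(np.uint8)
    if save: 
        o=im.copy(); cs,_=cv2.findContours(m,0,1); cv2.drawContours(o,cs,-1,(0,255,0),1); cv2.imwrite(save,cv2.resize(o,None,fx=2,fy=2) if o.shape[0]<280 else o)
    mids=[];ws=[]
    for a in uv[1:5]:
        r=int((a[1]-v0+.5)*k); xs=np.nonzero(m[r])[0]
        if len(xs): mids.append([(xs.min()+xs.max())/2/k-.5+u0+.5/k,a[1]]); ws.append((xs.max()-xs.min()+1)/k)
    print("mid minus pred u:",[q[0]-a[0] for q,a in zip(mids,uv[1:5])],"widths px",ws)
    ys,xs=np.nonzero(m); print("lowest row px",ys.max()/k-.5+v0,)
    # predicted lowest of foot outline (r=13 at foot, 15 at 2 up)
    th=np.linspace(0,2*np.pi,90); 
    f=np.r_[[[tcp[0]+13*np.cos(a),tcp[1]+13*np.sin(a),footz] for a in th],[[tcp[0]+15*np.cos(a),tcp[1]+15*np.sin(a),footz+2] for a in th]]
    print("pred lowest",c.proj(f)[:,1].max())
    e=c.proj([[tcp[0]+1,tcp[1],footz],[tcp[0],tcp[1]+1,footz],[tcp[0],tcp[1],footz]]); print("px per mm x,y",e[0]-e[2],e[1]-e[2])
if __name__=="__main__":
    a=[float(q) for q in sys.argv[2:6]]; plug(sys.argv[1],a[:3],a[3],sys.argv[6])
E
python3 plug.py scene6.npz 572.3 134.2 217.6 75.1 pics/p6.png
```

```text
pred axis px [376.66 161.55] [378.54 145.02]
label 4 [  77   21   89  146 9447]
mid minus pred u: [np.float64(-0.03097664810201195), np.float64(-0.06834724902881817), np.float64(-0.02664176195185064), np.float64(-0.1559238933822371)] widths px [np.float64(13.0), np.float64(13.333333333333334), np.float64(13.5), np.float64(13.666666666666666)]
lowest row px 164.16666666666666
pred lowest 165.5031385183082
px per mm x,y [0.38 0.18] [ 0.23 -0.24]
```

View pics/p6.png

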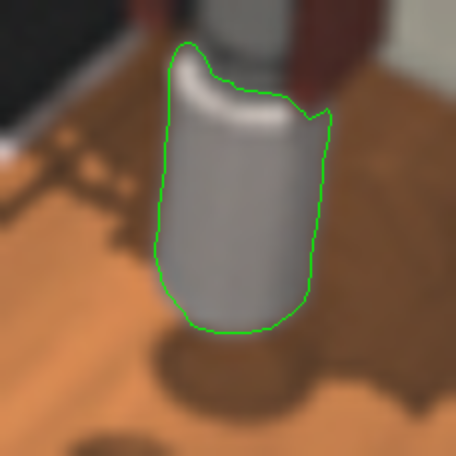

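Call:
send_rows(
  rows=[
    [0.0047,0.0005,0,0,-1],
    [0,0,0.01,0,-1],
    [0,0,0.008,0,-1],
    [0,0,0,0,-1],
    [0,0,0,0,-1],
  ],
)

```text
t: 11.75
ee_pos: [572.9, 139.0, 199.0]
orientation: [-2.303, -2.136, 0.002]
ft_force: [0.4, -0.4, -6.1]
width: 23.7
```

```bash
cat > look.py <<'E'
from workcell import get_image,telemetry
from h import *
import sys
np.set_printoptions(precision=2,suppress=True)
n=sys.argv[1]; ps=[]; q=[]
for i in range(3):
    d=get_image("scene"); ps.append(d["color"]); o=telemetry.get_obs(); q.append(np.r_[o["ee_pos"],o["ft_force"],o["width"]])
d["color"]=np.mean(ps,0).astype(np.uint8); np.savez("scene"+n+".npz",**d); print(np.array(q)); print("mean",np.mean(q,0),o["t"])
im=d["color"][125:195,335:425]; cv2.imwrite("pics/l"+n+".png",cv2.resize(im,None,fx=8,fy=8,interpolation=2))
E
python3 look.py 7
```

```text
[[573.2  139.11 199.38   0.62  -0.81  -5.09  23.56]
 [573.34 139.14 199.6    0.74  -0.17  -4.08  23.6 ]
 [573.39 139.21 199.73  -0.76  -0.21  -4.49  23.75]]
mean [573.31 139.15 199.57   0.2   -0.4   -4.55  23.63] 11.9
```

View pics/l7.png

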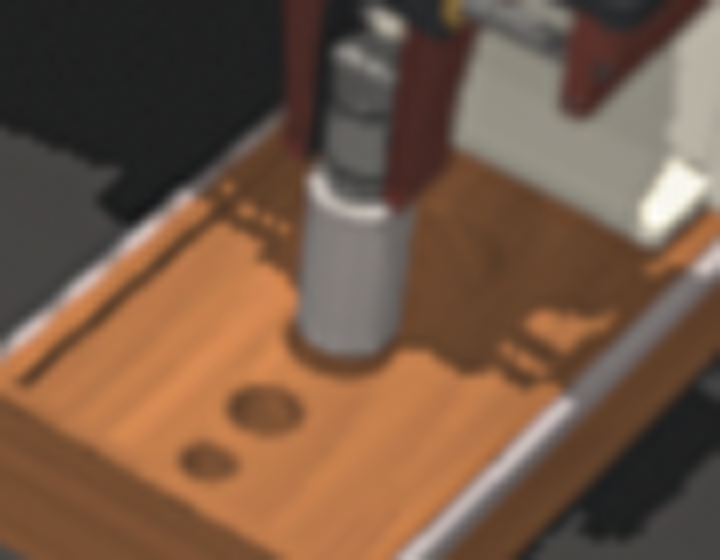

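```bash
python3 plug.py scene7.npz 573.3 139.15 199.6 57.1 pics/p7.png; python3 - <<'E'
from h import *
np.set_printoptions(precision=2,suppress=True)
c=load("scene4.npz"); th=np.linspace(0,6.283,90)
for ctr in((571.4,141.2),(573.3,138.8)):
    p=c.proj([[ctr[0]+16*np.cos(a),ctr[1]+16*np.sin(a),52] for a in th]); print(ctr,"hole px u",p[:,0].min(),p[:,0].max(),"v",p[:,1].min(),p[:,1].max(),c.proj([[*ctr,52]]))
    d=c.proj([[*ctr,52],[*ctr,62]]); print("10mm z ->",d[1]-d[0])
# direct hole outline in scene4
b=(360,150,395,185);k=8
im=cv2.resize(c.c[b[1]:b[3],b[0]:b[2]],None,fx=k,fy=k,interpolation=cv2.INTER_CUBIC)
g=cv2.GaussianBlur(im[:,:,2],(0,0),2); m=(g<150).astype(np.uint8)
cs,_=cv2.findContours(m,cv2.RETR_EXTERNAL,cv2.CHAIN_APPROX_NONE)
for q in cs:
    if cv2.contourArea(q)>2000: 
        r=q.reshape(-1,2)/k-.5+.5/k+np.array(b[:2]); print("outline u",r[:,0].min(),r[:,0].max(),"v",r[:,1].min(),r[:,1].max())
E
```

```text
pred axis px [377.5  166.22] [379.38 150.06]
label 4 [  79   21   87  145 9186]
mid minus pred u: [np.float64(0.46201494262015785), np.float64(0.2570546317303979), np.float64(0.21453314919818922), np.float64(0.2510541583238819)] widths px [np.float64(12.666666666666666), np.float64(13.0), np.float64(13.333333333333334), np.float64(13.5)]
lowest row px 169.0
pred lowest 170.1563837074849
px per mm x,y [0.37 0.18] [ 0.23 -0.24]
(571.4, 141.2) hole px u 370.16588192869017 383.9893693472645 v 162.22463971907618 171.81718280511694 [[377.08 166.98]]
10mm z -> [ 0.36 -3.13]
(573.3, 138.8) hole px u 370.3173994956117 384.1655455719568 v 163.12614748070857 172.7530965058561 [[377.24 167.9 ]]
10mm z -> [ 0.36 -3.13]
outline u 362.9375 372.4375 v 172.9375 178.6875
outline u 370.1875 384.0625 v 163.0625 171.5625
outline u 380.5625 394.4375 v 151.1875 161.4375
```

View pics/p7.png

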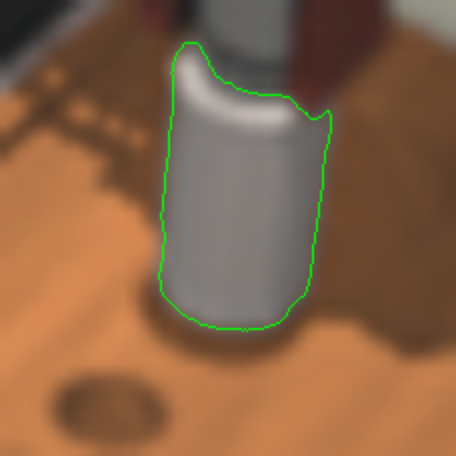

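The plug foot sits over the hole to within about 1.3 mm. The same-view comparison asks for a shift of roughly (-0.6, -1.2). I apply about that, and descend watching the force.

Call:
send_rows(
  rows=[
    [-0.001,-0.0005,0,0,-1],
    [0,0,0.003,0,-1],
    [0,0,0.003,0,-1],
    [0,0,0.002,0,-1],
    [0,0,0,0,-1],
  ],
)

```text
t: 12.4
ee_pos: [572.4, 138.2, 191.1]
orientation: [-2.303, -2.136, 0.001]
ft_force: [0.3, -0.2, -5.0]
width: 23.4
```

```bash
python3 st.py
```

```text
t 12.40 tcp [572.41 138.2  191.1 ] yawx 85.70 deg tool z [-0. -0. -1.] F [ 0.32 -0.23 -4.98] w 23.4 case-ax 561.0626523765709 178.7726798942547
```

The foot is below the block top (52) with no contact force, so it has entered the hole. I continue down.

Call:
send_rows(
  rows=[
    [0,0,0.005,0,-1],
    [0,0,0.005,0,-1],
    [0,0,0.005,0,-1],
  ],
)

```text
t: 12.7
ee_pos: [572.6, 138.2, 176.0]
orientation: [-2.303, -2.137, 0.0]
ft_force: [-0.2, 0.3, -5.0]
width: 23.6
```

```bash
python3 st.py
```

```text
t 12.70 tcp [572.58 138.23 176.05] yawx 85.70 deg tool z [-0. -0. -1.] F [-0.22  0.33 -5.03] w 23.6 case-ax 561.2282364767005 178.8110860329594
```

Call:
send_rows(
  rows=[
    [0,0,0.006,0,-1],
    [0,0,0.006,0,-1],
    [0,0,0.005,0,-1],
    [0,0,0.002,0,-1],
  ],
)

```text
t: 13.1
ee_pos: [572.4, 138.2, 156.8]
orientation: [-2.303, -2.136, 0.001]
ft_force: [0.3, 0.3, -3.9]
width: 23.7
```

```bash
python3 st.py
```

```text
t 13.10 tcp [572.37 138.19 156.79] yawx 85.71 deg tool z [-0. -0. -1.] F [ 0.25  0.29 -3.92] w 23.7 case-ax 561.0287575763844 178.76127589645637
```

Call:
send_rows(
  rows=[
    [0,0,0.0015,0,-1],
    [0,0,0,0,-1],
  ],
)

```text
t: 13.3
ee_pos: [572.7, 138.2, 156.0]
orientation: [-2.303, -2.137, 0.0]
ft_force: [0.1, 0.6, -4.2]
width: 23.5
```

```bash
python3 st.py
```

```text
t 13.30 tcp [572.66 138.23 155.96] yawx 85.70 deg tool z [-0. -0. -1.] F [ 0.14  0.63 -4.15] w 23.5 case-ax 561.3082339110971 178.82018979353182
```

Call:
send_rows(
  rows=[
    [0,0,0.001,0,-1],
    [0,0,0,0,-1],
  ],
)

```text
t: 13.5
ee_pos: [572.7, 138.3, 155.2]
orientation: [2.303, 2.137, 0.0]
ft_force: [0.3, -0.1, -5.1]
width: 23.8
```

Call:
send_rows(
  rows=[
    [0,0,0.001,0,-1],
    [0,0,0,0,-1],
  ],
)

```text
t: 13.7
ee_pos: [572.9, 138.3, 154.5]
orientation: [2.303, 2.136, 0.001]
ft_force: [-1.9, -0.7, -0.6]
width: 23.6
```

The weight has come off the wrist at TCP 154.5, the predicted seated height. I release, then go straight up.

Call:
send_rows(
  rows=[
    [0,0,0.0005,0,-1],
    [0,0,0,0,-0.3],
    [0,0,0,0,0],
    [0,0,0,0,0.2],
    [0,0,0,0,0.2],
  ],
)

```text
t: 14.2
ee_pos: [572.8, 138.3, 153.6]
orientation: [2.303, 2.136, 0.0]
ft_force: [0.2, 0.3, 0.2]
width: 50.6
```

Call:
send_rows(
  rows=[
    [0,0,0,0,0.2],
    [0,0,-0.02,0,0.2],
    [0,0,-0.04,0,0.2],
    [0,0,-0.04,0,0.2],
    [0,0,-0.03,0,0.2],
  ],
)

```text
t: 14.7
ee_pos: [573.0, 138.3, 285.9]
orientation: [2.302, 2.136, 0.003]
ft_force: [-0.5, -0.5, -0.3]
width: 53.0
```

Call:
send_rows(
  rows=[
    [-0.045,-0.01,0,0,0.2],
    [-0.045,-0.01,0,0,0.2],
    [-0.045,-0.01,0,0,0.2],
    [-0.045,-0.01,0,0,0.2],
    [-0.045,-0.01,0,0,0.2],
  ],
)

```text
t: 15.2
ee_pos: [505.2, -83.9, 283.8]
orientation: [2.302, 2.137, 0.0]
ft_force: [0.7, 0.2, 0.3]
width: 52.6
```

Call:
send_rows(
  rows=[
    [-0.045,-0.01,0,0,0.2],
    [-0.045,-0.01,0,0,0.2],
    [0,0,0,0,0.2],
    [0,0,0,0,0.2],
  ],
)

```text
t: 15.6
ee_pos: [478.9, -171.5, 283.6]
orientation: [-2.306, -2.133, -0.0]
ft_force: [0.1, -0.2, -0.7]
width: 52.7
```

```bash
python3 st.py; python3 - <<'E'
from workcell import get_image
from h import *
np.set_printoptions(precision=1,suppress=True)
yaw=np.radians(-4.3); ex=np.array([np.cos(yaw),np.sin(yaw)]); ey=np.array([-ex[1],ex[0]])
for n in("scene","top"):
    d=get_image(n); cv2.imwrite(f"pics/{n}9.png",d["color"]); np.savez(n+"9.npz",**d); c=load(n+"9.npz")
    b=(300,80,460,230) if n=="scene" else (150,120,310,240)
    cv2.imwrite(f"pics/{n}9c.png",cv2.resize(d["color"][b[1]:b[3],b[0]:b[2]],None,fx=4,fy=4,interpolation=2))
    uv,P=c.cloud(); X=P[:,:2]@ex;Y=P[:,:2]@ey
    m=(P[:,2]>85)&(P[:,2]<155)&(abs(X-559)<50)&(Y>270)&(Y<310)
    p=np.polyfit(P[m,2],Y[m],1); print(n,"panel tilt",np.degrees(np.arctan(p[0])))
    g=(np.hypot(P[:,0]-572.6,P[:,1]-138.5)<20)&(P[:,2]>104)&(P[:,2]<125); print("gauge top",P[g].mean(0),P[g].max(0),g.sum())
E
```

```text
t 15.60 tcp [ 478.92 -171.48  283.6 ] yawx 85.54 deg tool z [ 0.  0. -1.] F [ 0.12 -0.21 -0.71] w 52.7 case-ax 489.95368001115946 -136.79894080224088
scene panel tilt 1.2211547631413286
gauge top [574.3 136.9 112.1] [585.3 152.1 116.6] 89
top panel tilt 1.6942061029575108
gauge top [573.2 138.1 112.5] [584.5 150.3 116.7] 98
```

View pics/scene9c.png

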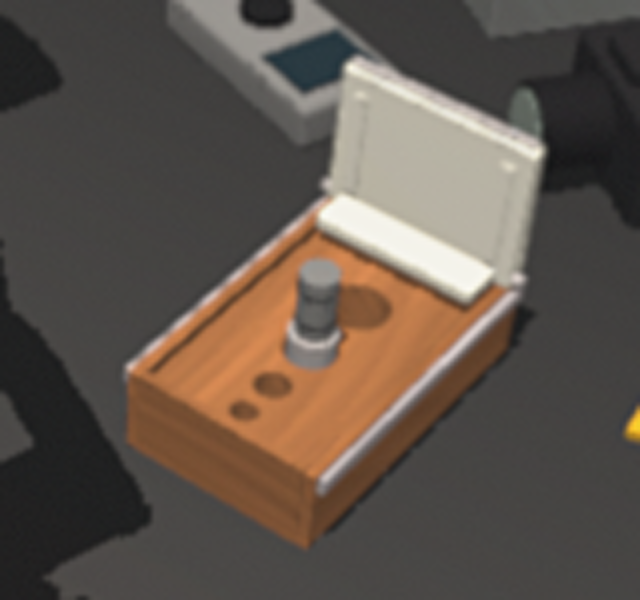

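View pics/top9.png

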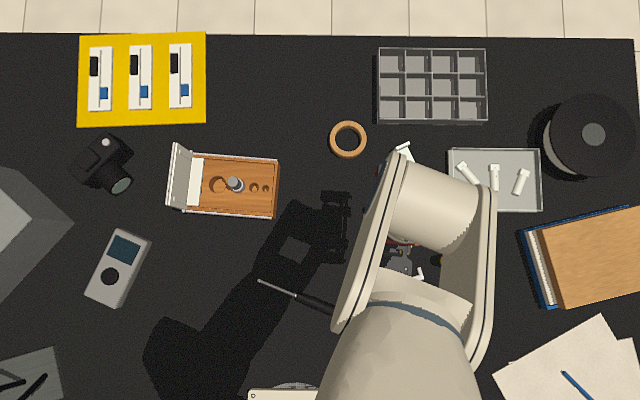

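The gauge stands upright in the third hole (crop (318,315)) with its top at about 112, as seated. The cover is still folded. A quick bystander check, then I hand in.

View pics/scene9.png

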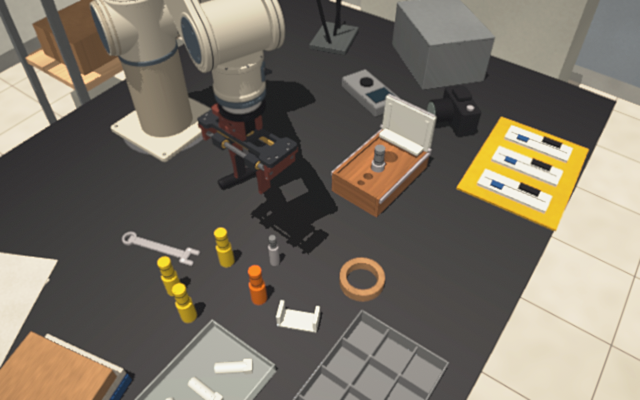

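The thin gauge (274,250), tape (362,279), bracket (298,316), and the yellow and orange pieces are where they were.

```bash
python3 -c "
from workcell import ctrl
print(ctrl.close_job())"
```

```text
the job is handed in; nothing more can be done
None
```

I folded the cover back to its end stop and left it there. Then I stood the grey 30 mm gauge fully down in the 32 mm hole, let go, and handed the job in at about 16 s of the 61 s allowed.

**Last checks**
- **Cover:** the panels lean 1.2° (scene camera) and 1.7° (top camera) from vertical. The end stop is 1.48°.
- **Gauge:** the wrist lost the gauge's weight at the height predicted for seated. Its top then measured about 112 mm, the seated height.
- **Bystanders:** the thin gauge, tape, bracket and the coloured look-alikes stand where they started.

**What did not go cleanly**
- **Push force:** I pushed a few millimetres too far at the end stop, and the wrist force reached about 48 N, under its 120 N limit. I believe the fingertips took this against the lip. I worked out about 3 mm of clearance for the gripper body but could not fully prove it from the moment reading. If the body had been touching, this would have been over its 40 N limit.
- **Hole position:** the two cameras disagreed by about 3 mm on where the hole is. I settled it by comparing the held plug with the hole in one view, and the gauge went in with no contact force.

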